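# Set up the table easel

### The arm

A 6-joint arm with a two-finger parallel gripper is mounted at the origin on the work surface; the furniture and walls round the work are solid. World frame = base frame: x ahead of the robot, y to its left, z up, the work surface at z = 0. Lengths are in m, angles in rad, forces in N, time in s.
With the tool pointing down it reaches from about 0.4 to 0.825 m from the base axis. Payload 7 kg.
Tool frame: the origin (TCP) lies at the centre of the arm's flange, where the gripper is bolted on; the fingertips stand 178 mm ahead of it and the grasp point (between the pads) lies 159 mm ahead of it; z points along the fingers, y is the direction in which the jaws open and shut (so a half turn about z gives the same grasp; the last joint's range is limited). The gripper opens to 88 mm and grips with 3 to 60 N. Pads are 19 mm wide; open, the fingers measure 130 mm over their backs; the gripper's body (78 mm by 193 mm) begins 47 mm behind the grasp point.
Start: joints at [-0.944, 0.359, 0.012, 0, -1.224, -0.288], TCP at [0.224, -0.637, 0.405] pointing down, gripper open.
Joint ranges: [-3.07, 3.07], [-1.43, 2.12], [-1.02, 1.25], [-3.03, 1.67], [-3.05, -0], [-3.03, 3.03]. Speed limits (rad/s): [2.39, 2.39, 3.01, 3.14, 3.14, 3.14].

### API

Orientations are given as [roll, pitch, yaw] about the fixed x, y, z axes, in that order (R = Rz(yaw) Ry(pitch) Rx(roll)).
In Python, from station import * gives the robot as it stands.
- The arm moves only by the tool send_rows, never from a script. Its argument "motion" is a list of rows, each an object with "offset": the shift along the tool's x, y, z in cm, a list of three; "turn": the turn about the tool's z in degrees. In form: [{"offset": [x, y, z], "turn": turn}, ...]. A call has 1 to 8 rows; each row is the pose to reach, as a shift and turn from the pose commanded when the call began, along the tool's axes at that moment; what a row does not reach only later rows make up. A row lasts 1/10 s, in which the tool goes at most 50 mm and 8.59 degrees, less where a joint would pass 70% of its speed; a pose out of reach is approached as far as the arm can. A call with a gripper value outside its range is refused whole. "hand" is the opening, from -1 (shut) to 1 (fully open), set as the call begins (left out, the last holds). The fingers move at their own pace and stop on an object; "squeeze" is the grip in N (left out, the last holds). Time passes only in rows, so rows that repeat a pose let the fingers close. It gives the time, the measured TCP pose, the force and the opening at its end, in the units of the state.
- get_state(): the state, without advancing time (a new reading comes with each control period).
- grab_frame(name): name is "side" or "top" or "wrist"; returns a dict with "frame" (400x640x3 uint8, blue, green, red), "range_z" (400x640 float32, m along the optical axis (not along the pixel's ray), 0 where there is no reading), "vertical_fov" (degrees; the focal length in pixels is half the picture's height over the tangent of half this angle, whatever the lens; pixels are square), "cx", "cy" (the principal point, pixels), "cam_to_world" (4x4, takes a point from camera to world coordinates). Camera axes: x right, y up, looking along -z (the intrinsics and any distortion apply to the point x, -y, -z); pixel columns grow to the right and rows downward; lengths in m; the calibration is good to about 2 mm. A picture is of the moment at which its call begins.
- job_done(): hands the job in, once; it reports no verdict.
The state is a dict: "t": time; "q": joint angles; "qd": joint speeds; "joint_efforts": joint torques, N m; "eef_pos": TCP position; "ee_rot": TCP orientation; "force": force on the tool from outside, world axes, zero at the start; "moment": the same for the moment, N m; "width": finger opening in m.
Only numpy, scipy, OpenCV 4.12 (cv2) and the standard library are available. Lean on these libraries where they do the work, as an engineer would, in place of code of your own. Each camera call takes 0.05 s, during which the arm holds its last target. There are 200 camera calls.

### The job

Set up the little table easel for painting: fit the plywood backboard onto the sloped face, both holes over the two pins, until it lies flush; then set the white panel lengthwise up the slope, white side out, centred, with its lower end down on the ledge strip and its back flat against the backboard. Finally slide the easel's clamp down until it bears on the panel's top edge, and leave the small paint tin by the vice and the little pot behind the paint box where they are.

Things in the scene. Friction and masses are not known exactly. Their poses are not given: they have to be found in the camera images.
- easel: fixed wooden table easel, base 165 x 130 x 14 mm on the table. Origin on the table top under the centre of the sloped face; x points to its rear (uphill), y to its left, z up.
- easel_face: the easel's sloped face, 130 x 130 mm, rising to the rear at 38 degrees. Origin at the centre of its surface, 90 mm above the table; x points up the slope, y across, z out of the face. Two steel pins (10 mm thick, 21 mm long along z, tapered tips) at x = -45, y = +-45 mm. A 30 mm wide mast continues up the slope in the same plane to x = 175 mm and carries the clamp.
- backboard: loose plywood board, 130 (x) x 126 (y) x 12 mm, 220 g. Origin at the centre of its underside. Two through holes, 14 mm wide, at x = -45, y = +-45 mm. A wooden ledge strip (x from -21 to -9 mm, full width) stands 24 mm proud of its front (z from 12 to 36 mm); hold it by this. Fitted, its origin and axes coincide with those of easel_face.
- panel: loose painting panel, 100 (x) x 64 (y) x 18 mm (z), 100 g, white face up, wooden sides. Origin at the centre of its underside (back). Either end may be the top. Seated on the ledge its origin is at x = 41, y = 0, z = 12 mm of the backboard's frame, with its x axis along the slope.
- clamp (a joint): slide of the easel's dark wooden clamp block along the mast, m: 0 = fully up, growing as it moves down the slope, at most 0.062; about 0.049 when it bears on the seated panel. It stays where it is left (about 2 N of friction).
- clamp_edge (a point): middle of the clamp block's lower face, which bears on the panel's top edge; 21 mm out from the plane of the face. From here the block extends 26 mm up the slope, 16 mm to either side, and from 3 to 58 mm out from the face (a 4 mm steel button tops it).
- tin: bystander: small paint tin, 78 mm wide, 77 mm high; origin centre of underside; stands beyond the vice
- pot: bystander: small white paint pot, 52 mm wide, 52 mm high, behind the paint box; origin centre of underside

How it is judged:
On the way, in this order (a step that is already met when the one before it is completed fails the run):
1. the backboard lies flush on the easel's face, over both pins (z of backboard in the frame of easel_face between -0.003 and 0.003 m and distance between backboard and easel_face below 0.007 m and angle between the z axis of backboard and the z axis of easel_face, either way round below 0.04 rad and angle between the x axis of backboard and the x axis of easel_face, either way round below 0.08 rad), for 0.2 s.
2. the panel stands on the ledge, flat against the backboard (x of panel in the frame of backboard between 0.036 and 0.047 m and z of panel in the frame of backboard between 0.009 and 0.016 m), for 0.2 s.
At the end, for the whole second after the job is handed in: Backboard flush over both pins (3 mm, 0.04 rad); panel lengthwise on the ledge (lower edge within 4.5 mm), white side out, centred within 15 mm, flat (3.5 mm, 0.06 rad) and straight (0.1 rad); clamp within 4.5 mm of the panel top's place, 91 mm up the backboard; all at rest (all of step 1 and x of panel in the frame of backboard between 0.036 and 0.0455 m and y of panel in the frame of backboard between -0.015 and 0.015 m and z of panel in the frame of backboard between 0.009 and 0.0155 m and angle between the z axis of panel and the z axis of backboard, either way round below 0.06 rad and angle between the x axis of panel and the x axis of backboard, either way round below 0.1 rad and x of clamp_edge in the frame of backboard between 0.086 and 0.0955 m and linear speed of each of panel, backboard below 0.01 m/s); the robot touches nothing.
It fails at once if the small paint tin or the pot was moved by more than 25 mm (distance of any of tin, pot from where it was at the start of the episode above 0.025 m).
It also fails if it takes over 66 s, if anything falls off the work surface, if the arm or the gripper's body presses on something with over 40 N, if the wrist force passes 120 N, or if a joint passes its speed limit or range.

## Working session

There is one attempt and no reset: what is moved stays moved. The work goes in short steps, Python scripts to look and compute and a tool call to move; the robot and the scene stay as the last step left them, time stands still between calls to the robot, and variables do not carry over. Pictures are saved under pics/ and viewed, about 8 in all and at most 12, crops included, and the job is handed in when it is done.

Besides the shell and the picture viewer there is one more tool, called after "Emit:" by a JSON object that holds its "name" and its "arguments", one argument or row to a line. send_rows: Moves the arm, as the interface text tells. Its arguments: {"type":"object","properties":{"motion":{"type":"array"},"hand":{"type":"number"},"squeeze":{"type":"number"}},"required":["motion"]}

```bash
ls; mkdir -p pics; cat > h.py <<'E'
from station import *
import numpy as np, cv2
from scipy.spatial.transform import Rotation as R
def K(f): return f["frame"].shape[0]/2/np.tan(np.radians(f["vertical_fov"])/2)
def cloud(f):
    h,w=f["range_z"].shape; fl=K(f); z=f["range_z"]
    u,v=np.meshgrid(np.arange(w),np.arange(h))
    p=np.stack([(u-f["cx"])/fl*z,-(v-f["cy"])/fl*z,-z],-1)
    T=f["cam_to_world"]; return p@T[:3,:3].T+T[:3,3]
def T(pos,rpy):
    m=np.eye(4); m[:3,:3]=R.from_euler('xyz',rpy).as_matrix(); m[:3,3]=pos; return m
E
python3 - <<'E'
from h import *
s=get_state(); print({k:np.round(v,3) for k,v in s.items()})
for n in ["side","top","wrist"]:
    f=grab_frame(n); cv2.imwrite(f"pics/{n}0.png",f["frame"]); np.savez(f"{n}0.npz",**f)
    print(n,[k for k in f],f["vertical_fov"],f["cx"],f["cy"],np.round(f["cam_to_world"],3).tolist(),(f["range_z"]>0).mean())
E
```

```text
pics
{'t': np.float64(0.0), 'q': array([-0.944,  0.359,  0.011, -0.   , -1.224, -0.288]), 'qd': array([ 0.002,  0.   ,  0.001,  0.   ,  0.   , -0.001]), 'joint_efforts': array([-0.0000e+00, -5.8272e+01,  2.9307e+01,  6.9980e+00,  7.0000e-03,
       -0.0000e+00]), 'eef_pos': array([ 0.224, -0.636,  0.404]), 'ee_rot': array([ 3.14 , -0.   , -2.803]), 'force': array([-0.2  , -0.529, -0.024]), 'moment': array([-0.036, -0.014,  0.031]), 'width': np.float64(0.088)}
side ['frame', 'range_z', 'vertical_fov', 'cx', 'cy', 'cam_to_world'] 42.47944925970826 308.7078561418881 199.27569092299518 [[-0.459, 0.741, -0.49, -0.347], [-0.888, -0.377, 0.263, 0.497], [0.01, 0.556, 0.831, 1.503], [0.0, 0.0, 0.0, 1.0]] 0.9961953125
top ['frame', 'range_z', 'vertical_fov', 'cx', 'cy', 'cam_to_world'] 48.89986983813331 320.71164615383265 203.0549859150121 [[-0.004, 0.999, -0.054, 0.403], [-1.0, -0.003, 0.02, 0.086], [0.02, 0.054, 0.998, 1.278], [0.0, 0.0, 0.0, 1.0]] 0.99604296875
wrist ['frame', 'range_z', 'vertical_fov', 'cx', 'cy', 'cam_to_world'] 67.38232246783215 319.59920493847136 201.28273014814772 [[-0.333, -0.898, -0.289, 0.146], [0.943, -0.316, -0.103, -0.663], [0.002, -0.307, 0.952, 0.383], [0.0, 0.0, 0.0, 1.0]] 0.99598046875
```

View pics/top0.png

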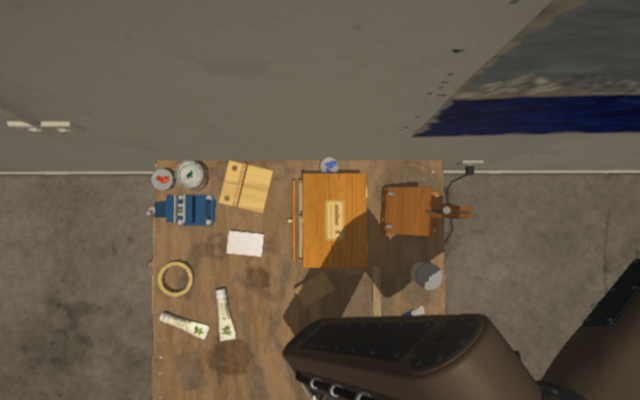

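View pics/side0.png

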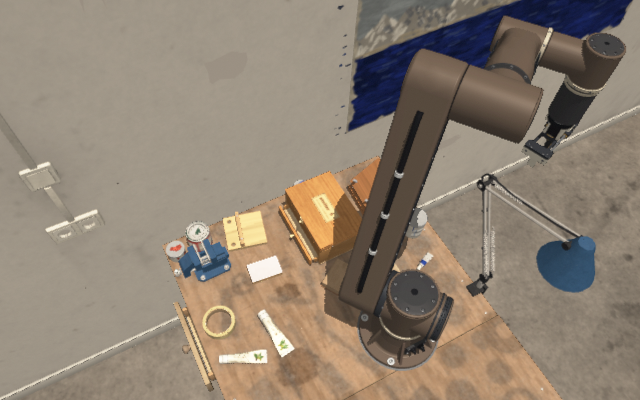

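The top view shows the board at about (245,187) with its ledge at col 232, and the panel at (245,243). The paint box is at (320,220), the pot at (330,165) and the tin at (190,173). The easel is at (408,210), with its mast pointing right (world -y). The side view agrees, but the arm hides the easel there.

```bash
cat > m.py <<'E'
from h import *
f=dict(np.load("top0.npz")); P=cloud(f); im=f["frame"]; hsv=cv2.cvtColor(im,cv2.COLOR_BGR2HSV)
for (r,c) in [(187,260),(187,245),(187,232),(243,245),(243,275),(220,320),(200,420),(212,400),(212,455),(212,447),(173,190),(165,330),(180,162),(210,200)]:
    print((r,c),np.round(P[r,c],3),hsv[r,c])
# panel
def rect(mask,name,z):
    n,l,st,ce=cv2.connectedComponentsWithStats(mask.astype(np.uint8))
    k=1+st[1:,4].argmax(); pts=P[l==k][:,:2]
    (c,s,a)=cv2.minAreaRect((pts*1000).astype(np.float32)); print(name,np.round(c,1),np.round(s,1),round(a,1),'n',len(pts),'z',np.round(np.percentile(P[l==k][:,2],[5,50,95]),3))
    return l==k
roi=np.zeros(im.shape[:2],bool); roi[225:262,215:275]=1
rect(roi&(hsv[...,1]<60)&(hsv[...,2]>150),"panel",.018)
roi[:]=0; roi[155:220,213:278]=1
rect(roi&(P[...,2]>.006)&(P[...,2]<.02),"board",.012)
rect(roi&(P[...,2]>.024)&(P[...,2]<.05),"ledge",.036)
# easel
roi[:]=0; roi[175:245,375:480]=1
m=roi&(P[...,2]>.035)&(P[...,2]<.2)
q=P[m]; 
for it in range(8):
    A=np.c_[q[:,:2],np.ones(len(q))]; s=np.linalg.lstsq(A,q[:,2],rcond=None)[0]; r=abs(P[m]@np.r_[s[:2],-1]+s[2]); q=P[m][r<max(.004,.03*.6**it)]
nrm=np.r_[-s[:2],1]; print("face plane",s,"tilt",np.degrees(np.arctan(np.hypot(*s[:2]))),"uphill yaw",np.degrees(np.arctan2(s[1],s[0])),len(q),m.sum())
g=s[:2]/np.hypot(*s[:2]); on=m&(abs(P@np.r_[s[:2],-1]+s[2])<.005)
lat=np.array([-g[1],g[0]]); a=P[on][:,:2]@g; b=P[on][:,:2]@lat
lo=a<np.percentile(a,60); print("lat range",b[lo].min(),b[lo].max(),"along",np.percentile(a,[0,1,50,99,100]))
h=(.090-s[2])/np.hypot(*s[:2]); bm=(b[lo].min()+b[lo].max())/2
O=g*h+lat*bm; print("easel origin",O, "g",g)
E
python3 m.py; python3 - <<'E'
import cv2
a=cv2.imread('pics/top0.png')[150:262,370:480]; b=cv2.imread('pics/wrist0.png')
a=cv2.resize(a,None,fx=4,fy=4,interpolation=cv2.INTER_CUBIC); cv2.imwrite('pics/ez.png',a)
E
```

```text
(187, 260) [0.519 0.235 0.013] [ 19 134 200]
(187, 245) [0.519 0.279 0.012] [ 19 135 206]
(187, 232) [0.519 0.316 0.01 ] [ 19 135 214]
(243, 245) [0.359 0.277 0.017] [ 16  30 229]
(243, 275) [ 0.357  0.193 -0.001] [ 15 117 129]
(220, 320) [0.422 0.065 0.111] [ 16 190 176]
(200, 420) [ 0.474 -0.201  0.118] [ 14 178 133]
(212, 400) [ 0.443 -0.155  0.08 ] [ 15 184 132]
(212, 455) [ 0.438 -0.263  0.21 ] [ 12 161  79]
(212, 447) [ 0.438 -0.239  0.227] [ 18  24 138]
(173, 190) [0.551 0.418 0.08 ] [67 89 72]
(165, 330) [0.577 0.035 0.054] [112 131 165]
(180, 162) [0.536 0.504 0.047] [  6 202 178]
(210, 200) [0.45  0.389 0.083] [104 141 107]
panel [360.4 208.1] [ 74.8 247. ] 2.5 n 825 z [0.013 0.019 0.023]
board [514.8 250. ] [ 77.1 132.1] 77.9 n 1152 z [0.009 0.013 0.018]
ledge [523.9 291.5] [ 13.3 125.7] 76.9 n 218 z [0.029 0.037 0.041]
face plane [-0.04764239 -0.77494493 -0.01838944] tilt 37.82605182199659 uphill yaw -93.51802615979108 2050 2500
lat range 0.3911063515782618 0.5213627327832074 along [0.08965964 0.09091132 0.15155733 0.2756396  0.28133556]
easel origin [ 0.44680835 -0.16733635] g [-0.06136257 -0.99811554]
```

View pics/ez.png

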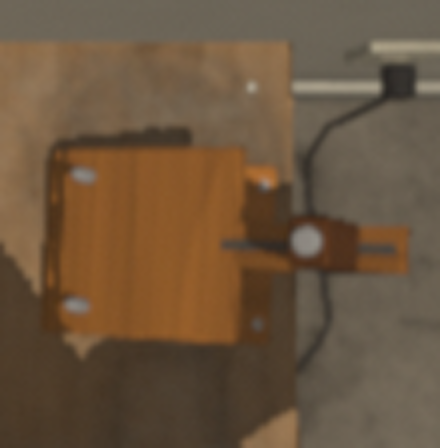

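The crop shows the easel face with two pins at its left (downhill) end and the mast and clamp at the right, so uphill is about -y. Next I plan the approach to the board.

```bash
cat >> h.py <<'E'
def wrap(a): return (a+180)%360-180
def plan(*wps, start=None):
    """wps: (x,y,z,yaw_deg) TCP, tool down; prints offset (cm) and turn (deg) per call"""
    s=get_state()
    p,yaw=(s["eef_pos"],np.degrees(s["ee_rot"][2])) if start is None else (np.array(start[:3]),start[3])
    for w in wps:
        M=R.from_euler('xyz',[180,0,yaw],degrees=True).as_matrix()
        o=M.T@(np.array(w[:3])-p)*100; t=-wrap(w[3]-yaw)
        print("offset",np.round(o,2).tolist(),"turn",round(t,1),"rows>=",int(np.ceil(max(np.linalg.norm(o)/5,abs(t)/8.59))))
        p,yaw=np.array(w[:3]),w[3]
E
python3 - <<'E'
from h import *
plan((.40,-.37,.46,-110),(.50,-.05,.46,-60),(.52,.26,.42,-13))
for n in ["side","top"]:
    P=cloud(dict(np.load(n+"0.npz"))).reshape(-1,3); m=(P[:,2]>.24)&(P[:,0]>.30)&(P[:,0]<.75)&(P[:,1]>-.55)&(P[:,1]<.5)&(P[:,2]<.8)
    q=P[m]; print(n,m.sum(), np.round(q[::max(1,m.sum()//8)],2).tolist())
E
```

```text
offset [-25.43, 19.3, -5.61] turn -50.6 rows>= 7
offset [-33.49, 1.55, 0.0] turn -50 rows>= 7
offset [-25.85, -17.23, 4.0] turn -47 rows>= 7
side 44466 [[0.66, 0.28, 0.8], [0.66, 0.03, 0.67], [0.41, -0.46, 0.63], [0.66, -0.09, 0.54], [0.66, 0.45, 0.69], [0.66, 0.27, 0.56], [0.66, 0.06, 0.39], [0.66, -0.02, 0.25], [0.66, 0.48, 0.24]]
top 71470 [[0.66, 0.44, 0.79], [0.66, 0.44, 0.75], [0.66, 0.47, 0.72], [0.66, 0.4, 0.67], [0.66, -0.12, 0.63], [0.65, -0.31, 0.59], [0.64, -0.22, 0.53], [0.66, -0.06, 0.36], [0.3, -0.34, 0.7]]
```

Emit:
{"name": "send_rows", "arguments": {
  "motion": [
    {"offset":[-25.4,19.3,-5.6],"turn":-50},
    {"offset":[-25.4,19.3,-5.6],"turn":-50},
    {"offset":[-25.4,19.3,-5.6],"turn":-50},
    {"offset":[-25.4,19.3,-5.6],"turn":-50},
    {"offset":[-25.4,19.3,-5.6],"turn":-50},
    {"offset":[-25.4,19.3,-5.6],"turn":-50},
    {"offset":[-25.4,19.3,-5.6],"turn":-50},
    {"offset":[-25.4,19.3,-5.6],"turn":-50}
  ],
  "hand": 1,
  "squeeze": 20
}}

```text
t: 0.95
eef_pos: [0.4012, -0.3678, 0.4616]
ee_rot: [-3.14, 0.0, -1.926]
force: [0.4, 1.0, -0.5]
width: 0.0876
```

Emit:
{"name": "send_rows", "arguments": {
  "motion": [
    {"offset":[-33.5,1.5,0],"turn":-50},
    {"offset":[-33.5,1.5,0],"turn":-50},
    {"offset":[-33.5,1.5,0],"turn":-50},
    {"offset":[-33.5,1.5,0],"turn":-50},
    {"offset":[-33.5,1.5,0],"turn":-50},
    {"offset":[-33.5,1.5,0],"turn":-50},
    {"offset":[-33.5,1.5,0],"turn":-50},
    {"offset":[-33.5,1.5,0],"turn":-50}
  ]
}}

```text
t: 1.75
eef_pos: [0.5045, -0.0485, 0.4601]
ee_rot: [3.141, 0.0, -1.054]
force: [-0.0, 0.1, -0.7]
width: 0.0872
```

Emit:
{"name": "send_rows", "arguments": {
  "motion": [
    {"offset":[-25.8,-17.2,4],"turn":-47},
    {"offset":[-25.8,-17.2,4],"turn":-47},
    {"offset":[-25.8,-17.2,4],"turn":-47},
    {"offset":[-25.8,-17.2,4],"turn":-47},
    {"offset":[-25.8,-17.2,4],"turn":-47},
    {"offset":[-25.8,-17.2,4],"turn":-47},
    {"offset":[-25.8,-17.2,4],"turn":-47},
    {"offset":[-25.8,-17.2,4],"turn":-47}
  ]
}}

```text
t: 2.55
eef_pos: [0.5269, 0.259, 0.4192]
ee_rot: [3.14, 0.001, -0.236]
force: [0.0, -0.6, -0.2]
width: 0.0874
```

```bash
cat > bd.py <<'E'
from h import *
f=grab_frame("wrist"); np.savez("w1.npz",**f); cv2.imwrite("pics/w1.png",f["frame"]); P=cloud(f); hsv=cv2.cvtColor(f["frame"],cv2.COLOR_BGR2HSV)
near=(abs(P[...,0]-.52)<.12)&(abs(P[...,1]-.26)<.12)
def rect(mask,name):
    n,l,st,ce=cv2.connectedComponentsWithStats(mask.astype(np.uint8)); k=1+st[1:,4].argmax(); q=P[l==k]
    c,s,a=cv2.minAreaRect((q[:,:2]*1000).astype(np.float32)); print(name,np.round(c,1),np.round(s,1),round(a,1),len(q),np.round(np.median(q[:,2]),4)); 
rect(near&(P[...,2]>.006)&(P[...,2]<.06),"board all"); rect(near&(P[...,2]>.027)&(P[...,2]<.05),"ledge")
print(get_state()["eef_pos"],get_state()["ee_rot"])
E
python3 bd.py
```

```text
board all [522.8 276. ] [130.3 126.2] 76.4 9028 0.0116
ledge [526.2 290.5] [ 12.1 126.2] 76.5 976 0.0353
[0.52683507 0.25778384 0.41973151] [ 3.13985882e+00  1.04202903e-03 -2.37370361e-01]
```

View pics/w1.png

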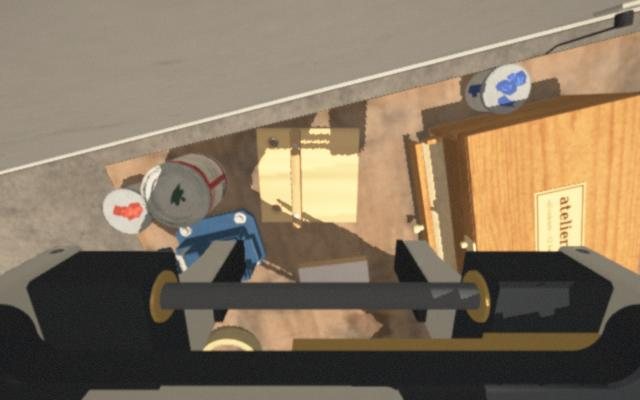

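The wrist view shows the board clearly, with its ledge near col 296 and the holes near (273,143) and (273,211). The panel is partly hidden below it, the tin is at (185,190) and the pot at (500,88). I'll measure the pins from the fixed views and plan the grasp.

```bash
cat > ez.py <<'E'
from h import *
def ray(f,u,v):
    fl=K(f); T=f["cam_to_world"]; d=T[:3,:3]@np.array([(u-f["cx"])/fl,-(v-f["cy"])/fl,-1]); return T[:3,3],d/np.linalg.norm(d)
f=grab_frame("top"); P=cloud(f); hsv=cv2.cvtColor(f["frame"],cv2.COLOR_BGR2HSV).astype(int)
roi=np.zeros(P.shape[:2],bool); roi[180:240,382:400]=1
m=roi&(hsv[...,1]<120)&(P[...,2]>.04)
n,l,st,ce=cv2.connectedComponentsWithStats(m.astype(np.uint8))
tips=[]
for k in range(1,n):
    if st[k,4]>=4:
        q=P[l==k]; print("pin px",ce[k],st[k].tolist(),np.round(q.mean(0),4),np.round(q[:,2].max(),3)); 
roi[:]=0; roi[182:240,386:436]=1
m=roi&(hsv[...,1]>140)&(P[...,2]>.03)&(P[...,2]<.15); q=P[m]
for it in range(8):
    s=np.linalg.lstsq(np.c_[q[:,:2],np.ones(len(q))],q[:,2],rcond=None)[0]; r=abs(P[m]@np.r_[s[:2],-1]+s[2]); q=P[m][r<max(.003,.02*.6**it)]
on=(m&(abs(P@np.r_[s[:2],-1]+s[2])<.004)).astype(np.uint8)
n,l,st,ce=cv2.connectedComponentsWithStats(on); q=P[l==1+st[1:,4].argmax()]
print("plane",s,np.degrees(np.arctan(np.hypot(*s[:2]))),np.degrees(np.arctan2(s[1],s[0])))
c,sz,a=cv2.minAreaRect((q[:,:2]*1000).astype(np.float32)); print("face rect",c,sz,a,"z mid",s@np.r_[np.array(c)/1000,1])
# button / clamp top
b=P[205:220,438:470].reshape(-1,3); b=b[b[:,2]>.222]; print("button",b.mean(0),len(b))
plan((.526,.2905,.30,-13.5),(.526,.2905,.200,-13.5))
E
python3 ez.py
```

```text
pin px [390.26923077 193.26923077] [387, 191, 7, 5, 26] [ 0.4953 -0.1303  0.0708] 0.083
pin px [388.61538462 225.76923077] [386, 224, 7, 5, 26] [ 0.4057 -0.1246  0.0709] 0.083
plane [-0.04868472 -0.77612267 -0.0181153 ] 37.870354721562705 -93.58935364805079
face rect (447.18829345703125, -177.21929931640625) (114.02041625976562, 131.88340759277344) 89.01335906982422 z mid 0.0976573831052703
button [ 0.4392547  -0.23113949  0.26781708] 74
offset [-0.87, -3.24, 12.02] turn -0.2 rows>= 3
offset [0.0, -0.0, 10.0] turn -0.0 rows>= 2
```

```bash
cat >> h.py <<'E'
def easel(O=(.4478,-.1685),yaw=-93.6):
    m=T([O[0],O[1],.090],[0,-np.radians(38),0]); m=T([0,0,0],[0,0,0]); 
    m[:3,:3]=(R.from_euler('z',yaw,degrees=True)*R.from_euler('y',-38,degrees=True)).as_matrix(); m[:3,3]=[O[0],O[1],.09]; return m
def toface(P,E=None):
    E=easel() if E is None else E; return (P-E[:3,3])@E[:3,:3]
E
python3 - <<'E'
from h import *
f=grab_frame("top"); Q=toface(cloud(f)); 
cv2.imwrite("pics/c.png",f["frame"])
m=(abs(Q[...,1])<.05)&(Q[...,0]>.06)&(Q[...,0]<.2)&(Q[...,2]>-.02)&(Q[...,2]<.09)
v,u=np.nonzero(m)
for r in range(205,218,2):
    i=(v==r); print(r,[(int(c),)+tuple(np.round(Q[r,c]*1000).astype(int).tolist()) for c in u[i]][::2])
q=Q[(Q[...,2]>.05)&(Q[...,2]<.07)&(abs(Q[...,1])<.03)&(Q[...,0]>.09)&(Q[...,0]<.18)]*1000
print(len(q),np.percentile(q,[2,50,98],axis=0).round(1))
E
```

```text
205 [(427, 61, 15, 1), (429, 66, 15, 1), (442, 124, 12, 57), (444, 129, 12, 58), (446, 134, 12, 57), (448, 139, 12, 58), (450, 144, 12, 57), (452, 150, 12, 59), (454, 149, 13, 44)]
207 [(427, 60, 10, 0), (429, 65, 10, -3), (431, 73, 10, 4), (433, 76, 10, -2), (435, 83, 10, 0), (437, 87, 10, -1), (439, 94, 10, 1), (441, 100, 10, 3), (443, 127, 7, 59), (445, 133, 7, 62), (447, 139, 7, 63), (449, 143, 7, 61), (451, 147, 7, 58), (453, 149, 8, 50), (455, 148, 9, 35), (457, 148, 10, 20), (459, 148, 11, 6), (461, 151, 11, 1), (463, 155, 12, -3), (465, 160, 12, -3), (467, 166, 12, 0), (469, 171, 12, 1), (471, 176, 12, 2)]
209 [(427, 61, 4, 2), (429, 67, 4, 2), (431, 71, 5, -2), (433, 77, 5, -1), (435, 83, 5, -1), (437, 88, 5, -1), (439, 94, 5, 0), (441, 100, 5, 2), (443, 131, 1, 67), (445, 134, 2, 62), (447, 138, 2, 59), (449, 144, 2, 63), (451, 147, 2, 59), (453, 148, 3, 47), (455, 149, 4, 37), (457, 149, 5, 21), (459, 148, 6, 7), (461, 151, 6, 0), (463, 156, 6, 1), (465, 161, 7, 0), (467, 167, 7, 2), (469, 171, 7, -1), (471, 176, 7, -1)]
211 [(427, 61, -1, 0), (429, 68, -1, 4), (431, 73, -
[... 1132 characters left out ...]
 (457, 149, -10, 22), (459, 147, -9, 1), (461, 151, -9, -2), (463, 156, -8, -3), (465, 162, -8, 0), (467, 167, -8, 2), (469, 171, -8, -1), (471, 175, -8, -4)]
217 [(426, 60, -17, 3), (428, 64, -16, -2), (430, 69, -16, -3), (432, 75, -16, -2), (434, 80, -16, -1), (436, 87, -16, 1), (438, 90, -15, -4), (440, 97, -15, 0), (442, 101, -15, -4), (444, 127, -17, 48), (447, 136, -17, 54), (449, 140, -17, 50), (451, 146, -17, 53), (453, 148, -16, 46), (455, 149, -16, 33), (457, 149, -15, 20), (459, 146, -14, -2), (461, 150, -13, -5), (463, 157, -14, 0), (465, 160, -13, -5), (467, 167, -13, 0), (469, 173, -13, 2), (471, 174, -13, -7)]
149 [[124.2 -16.9  51.8]
 [138.8  -0.9  58.6]
 [149.2  14.4  65.6]]
```

```bash
python3 - <<'E'
from h import *
s=get_state(); print(np.degrees(s["q"]).round(1),s["eef_pos"])
plan((.49,-.01,.47,-55),(.443,-.246,.46,-93.6),(.443,-.246,.373,-93.6))
E
```

```text
[ 45.1  11.7  -9.5   0.  -68.9  31.2] [0.52680944 0.25659484 0.42061781]
offset [2.73, 26.77, -4.94] turn 41.3 rows>= 6
offset [16.64, 17.39, 1.0] turn 38.6 rows>= 5
offset [0.0, -0.0, 8.7] turn -0.0 rows>= 2
```

Emit:
{"name": "send_rows", "arguments": {
  "motion": [
    {"offset":[2.7,26.8,-4.9],"turn":41},
    {"offset":[2.7,26.8,-4.9],"turn":41},
    {"offset":[2.7,26.8,-4.9],"turn":41},
    {"offset":[2.7,26.8,-4.9],"turn":41},
    {"offset":[2.7,26.8,-4.9],"turn":41},
    {"offset":[2.7,26.8,-4.9],"turn":41},
    {"offset":[2.7,26.8,-4.9],"turn":41}
  ]
}}

```text
t: 3.4
eef_pos: [0.4884, -0.0131, 0.4714]
ee_rot: [-3.139, -0.001, -0.958]
force: [0.1, 0.1, -0.2]
width: 0.0877
```

Emit:
{"name": "send_rows", "arguments": {
  "motion": [
    {"offset":[16.6,17.4,1],"turn":38.6},
    {"offset":[16.6,17.4,1],"turn":38.6},
    {"offset":[16.6,17.4,1],"turn":38.6},
    {"offset":[16.6,17.4,1],"turn":38.6},
    {"offset":[16.6,17.4,1],"turn":38.6},
    {"offset":[16.6,17.4,1],"turn":38.6},
    {"offset":[16.6,17.4,1],"turn":38.6},
    {"offset":[16.6,17.4,1],"turn":38.6}
  ]
}}

```text
t: 4.2
eef_pos: [0.444, -0.2448, 0.4598]
ee_rot: [-3.141, 0.0, -1.626]
force: [-0.2, 0.6, -0.2]
width: 0.0878
```

```bash
python3 - <<'E'
from h import *
f=grab_frame("wrist"); np.savez("w2.npz",**f); cv2.imwrite("pics/w2.png",f["frame"]); Q=toface(cloud(f))*1000
m=(abs(Q[...,2])<5)&(Q[...,0]>-60)&(Q[...,0]<60)&(abs(Q[...,1])<80)
q=Q[m]; print("face",len(q),np.percentile(q,[1,50,99],axis=0).round(1)); s=np.linalg.lstsq(np.c_[q[:,:2],np.ones(len(q))],q[:,2],rcond=None)[0]; print("plane resid",s)
c=Q[(Q[...,2]>10)&(Q[...,2]<70)&(abs(Q[...,1])<25)&(Q[...,0]>90)&(Q[...,0]<170)]; print("clamp",len(c),np.percentile(c,[2,50,98],axis=0).round(1))
p=Q[(Q[...,2]>8)&(Q[...,2]<30)&(abs(Q[...,0]+45)<12)]; 
for sg in (1,-1): 
    t=p[p[:,1]*sg>0]; print("pin",len(t),t.mean(0).round(1) if len(t) else 0)
s=get_state(); print(s["eef_pos"],np.degrees(s["q"]).round(0)); plan((.443,-.246,.373,-93.6))
E
```

```text
face 3847 [[-58.8 -61.7  -1.6]
 [  2.5   1.9  -0.7]
 [ 58.9  64.7   1. ]]
plane resid [-0.00234623 -0.00110903 -0.65682881]
clamp 2508 [[129.4 -13.9  11.4]
 [148.3   1.4  43.1]
 [149.7  16.3  61.3]]
pin 70 [-41.6  46.4  14.3]
pin 63 [-41.6 -43.1  14.6]
[ 0.44423608 -0.24441131  0.45986976] [ -7.   3. -15.  -0. -72.   3.]
offset [0.17, 0.11, 8.69] turn 0.5 rows>= 2
```

View pics/w2.png

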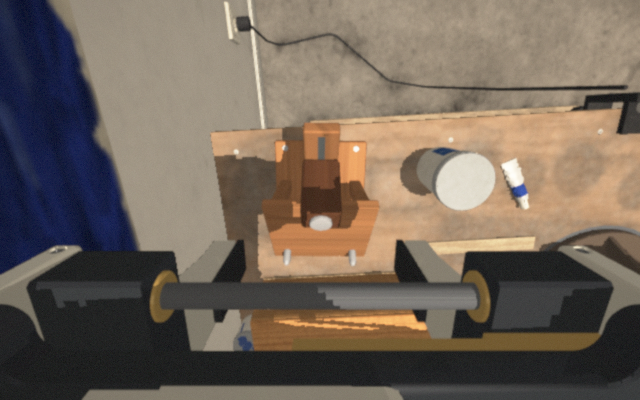

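The wrist view shows the easel, with the clamp at (320,190), its button at (318,222) and the pins at (288,257) and (352,257). The clamp is about 16 mm below its top stop, where it would foul the gripper body. I'll push it up first.

Emit:
{"name": "send_rows", "arguments": {
  "motion": [
    {"offset":[0.2,0,4.5],"turn":0.4},
    {"offset":[0.2,0,8.7],"turn":0.4},
    {"offset":[0.2,0,8.7],"turn":0.4},
    {"offset":[0.2,0,8.7],"turn":0.4}
  ]
}}

```text
t: 4.65
eef_pos: [0.4448, -0.2464, 0.3736]
ee_rot: [3.141, -0.001, -1.631]
force: [1.8, 0.5, 1.1]
width: 0.0877
```

Emit:
{"name": "send_rows", "arguments": {
  "motion": [
    {"offset":[0,0,0],"turn":0},
    {"offset":[0,0,0],"turn":0},
    {"offset":[0,0,0],"turn":0},
    {"offset":[0,0,0],"turn":0},
    {"offset":[0,0,0],"turn":0},
    {"offset":[0,0,0],"turn":0}
  ],
  "hand": -1,
  "squeeze": 15
}}

```text
t: 5.25
eef_pos: [0.4441, -0.2471, 0.3728]
ee_rot: [-3.141, -0.0, -1.634]
force: [-0.8, -0.0, -0.4]
width: 0.045
```

Emit:
{"name": "send_rows", "arguments": {
  "motion": [
    {"offset":[0.4,0,-0.31],"turn":0},
    {"offset":[0.8,0,-0.62],"turn":0},
    {"offset":[1.1,0,-0.86],"turn":0},
    {"offset":[1.26,0,-0.98],"turn":0},
    {"offset":[1.26,0,-0.98],"turn":0}
  ]
}}

```text
t: 5.75
eef_pos: [0.4429, -0.2598, 0.3825]
ee_rot: [3.14, 0.0, -1.634]
force: [-4.2, 2.5, 3.8]
width: 0.0317
```

Emit:
{"name": "send_rows", "arguments": {
  "motion": [
    {"offset":[0.2,0,-0.16],"turn":0},
    {"offset":[0.4,0,-0.31],"turn":0},
    {"offset":[0.4,0,-0.31],"turn":0}
  ]
}}

```text
t: 6.05
eef_pos: [0.4426, -0.2637, 0.3856]
ee_rot: [3.14, 0.0, -1.634]
force: [-4.0, 2.9, 2.5]
width: 0.0319
```

```bash
python3 - <<'E'
from h import *
f=grab_frame("wrist"); Q=toface(cloud(f),easel((.449,-.1685)))*1000
c=Q[(Q[...,2]>15)&(Q[...,2]<45)&(abs(Q[...,1])<14)&(Q[...,0]>90)&(Q[...,0]<190)]; print("clamp rear face",len(c),np.percentile(c,[2,50,98],axis=0).round(1))
s=get_state(); print(s["eef_pos"],s["force"],s["width"])
E
```

```text
clamp rear face 2463 [[161.  -13.5  15.7]
 [162.2  -0.2  31.3]
 [163.4  13.4  44.5]]
[ 0.44260167 -0.26372211  0.38560612] [-4.12419608  2.21484893  2.63999309] 0.032000799775155526
```

Emit:
{"name": "send_rows", "arguments": {
  "motion": [
    {"offset":[0.3,0,-0.23],"turn":0},
    {"offset":[0.3,0,-0.23],"turn":0}
  ]
}}

```text
t: 6.3
eef_pos: [0.4424, -0.2668, 0.388]
ee_rot: [3.14, 0.0, -1.634]
force: [-4.9, 3.9, 2.4]
width: 0.0324
```

Emit:
{"name": "send_rows", "arguments": {
  "motion": [
    {"offset":[0,0,0],"turn":0},
    {"offset":[0,0,0],"turn":0},
    {"offset":[0,0,0],"turn":0},
    {"offset":[0,0,-5],"turn":0},
    {"offset":[0,0,-8],"turn":0},
    {"offset":[0,0,-8],"turn":0}
  ],
  "hand": 1
}}

```text
t: 6.9
eef_pos: [0.4439, -0.2672, 0.4729]
ee_rot: [-3.134, -0.003, -1.633]
force: [0.3, -0.4, -1.6]
width: 0.0745
```

```bash
python3 - <<'E'
from h import *
print(get_state()["eef_pos"])
plan((.49,-.01,.46,-55),(.527,.2905,.32,-13.5),(.527,.2905,.200,-13.5))
E
```

```text
[ 0.44391173 -0.26715093  0.47289087]
offset [-25.95, -3.01, 1.29] turn -38.6 rows>= 6
offset [-22.49, -20.27, 14.0] turn -41.5 rows>= 7
offset [0.0, -0.0, 12.0] turn -0.0 rows>= 3
```

Emit:
{"name": "send_rows", "arguments": {
  "motion": [
    {"offset":[-25.9,-3.0,1.3],"turn":-38.6},
    {"offset":[-25.9,-3.0,1.3],"turn":-38.6},
    {"offset":[-25.9,-3.0,1.3],"turn":-38.6},
    {"offset":[-25.9,-3.0,1.3],"turn":-38.6},
    {"offset":[-25.9,-3.0,1.3],"turn":-38.6},
    {"offset":[-25.9,-3.0,1.3],"turn":-38.6},
    {"offset":[-25.9,-3.0,1.3],"turn":-38.6}
  ]
}}

```text
t: 7.6
eef_pos: [0.4894, -0.0082, 0.4544]
ee_rot: [3.141, 0.0, -0.957]
force: [-1.2, -0.9, -0.2]
width: 0.0875
```

Emit:
{"name": "send_rows", "arguments": {
  "motion": [
    {"offset":[-22.5,-20.3,14],"turn":-41.5},
    {"offset":[-22.5,-20.3,14],"turn":-41.5},
    {"offset":[-22.5,-20.3,14],"turn":-41.5},
    {"offset":[-22.5,-20.3,14],"turn":-41.5},
    {"offset":[-22.5,-20.3,14],"turn":-41.5},
    {"offset":[-22.5,-20.3,14],"turn":-41.5},
    {"offset":[-22.5,-20.3,14],"turn":-41.5},
    {"offset":[-22.5,-20.3,14],"turn":-41.5}
  ]
}}

```text
t: 8.4
eef_pos: [0.5268, 0.2926, 0.3117]
ee_rot: [3.138, 0.002, -0.235]
force: [-0.3, -0.8, 0.4]
width: 0.0876
```

```bash
python3 bd.py; python3 - <<'E'
from h import *
plan((.527,.2905,.200,-13.5))
E
```

```text
board all [522.5 275.9] [130.4 126.8] 76.5 16540 0.0115
ledge [527.  289.9] [ 11.5 124.7] 76.4 1760 0.0353
[0.52669343 0.29107662 0.31287726] [ 3.13875541e+00  1.48657530e-03 -2.35260019e-01]
offset [0.04, 0.05, 11.29] turn 0.0 rows>= 3
```

Emit:
{"name": "send_rows", "arguments": {
  "motion": [
    {"offset":[0,0,5],"turn":0},
    {"offset":[0,0,9],"turn":0},
    {"offset":[0,0,11.3],"turn":0},
    {"offset":[0,0,11.3],"turn":0}
  ],
  "hand": 0,
  "squeeze": 25
}}

```text
t: 8.85
eef_pos: [0.5258, 0.2881, 0.199]
ee_rot: [3.137, 0.003, -0.238]
force: [-0.4, -1.3, 0.6]
width: 0.061
```

Emit:
{"name": "send_rows", "arguments": {
  "motion": [
    {"offset":[0,0,0],"turn":0},
    {"offset":[0,0,0],"turn":0},
    {"offset":[0,0,0],"turn":0},
    {"offset":[0,0,0],"turn":0},
    {"offset":[0,0,0],"turn":0},
    {"offset":[0,0,0],"turn":0},
    {"offset":[0,0,0],"turn":0},
    {"offset":[0,0,0],"turn":0}
  ],
  "hand": -1
}}

```text
t: 9.65
eef_pos: [0.5262, 0.2907, 0.2022]
ee_rot: [3.141, 0.0, -0.235]
force: [-2.2, -1.0, 5.2]
width: 0.0116
```

Emit:
{"name": "send_rows", "arguments": {
  "motion": [
    {"offset":[0,0,-4],"turn":0},
    {"offset":[0,0,-8],"turn":0},
    {"offset":[0,0,-12],"turn":0},
    {"offset":[0,0,-16],"turn":0},
    {"offset":[0,0,-20],"turn":0},
    {"offset":[0,0,-20],"turn":0}
  ]
}}

```text
t: 10.25
eef_pos: [0.5273, 0.2915, 0.4079]
ee_rot: [-3.134, -0.006, -0.235]
force: [0.6, 1.6, -2.0]
width: 0.0116
```

```bash
python3 - <<'E'
from h import *
s=get_state(); print(s["eef_pos"],s["width"],s["force"])
plan((.49,.06,.41,-8),(.451,-.138,.365,-3.6))
E
```

```text
[0.52726394 0.29153273 0.40790818] 0.011634238175281393 [ 0.62654369  1.57948023 -1.95342378]
offset [1.76, 23.39, -0.21] turn -5.4 rows>= 5
offset [-1.11, 20.15, 4.5] turn -4.4 rows>= 5
```

Emit:
{"name": "send_rows", "arguments": {
  "motion": [
    {"offset":[0.4,5,-0.2],"turn":-2},
    {"offset":[0.8,10,-0.2],"turn":-3},
    {"offset":[1.2,15,-0.2],"turn":-4},
    {"offset":[1.6,20,-0.2],"turn":-5},
    {"offset":[1.8,23.4,-0.2],"turn":-5.5},
    {"offset":[1.8,23.4,-0.2],"turn":-5.5}
  ]
}}

```text
t: 10.85
eef_pos: [0.4876, 0.0557, 0.403]
ee_rot: [3.141, 0.002, -0.143]
force: [0.3, -0.3, -2.4]
width: 0.0118
```

Emit:
{"name": "send_rows", "arguments": {
  "motion": [
    {"offset":[-0.3,5,1],"turn":-1.5},
    {"offset":[-0.5,10,2],"turn":-3},
    {"offset":[-0.8,15,3.2],"turn":-4},
    {"offset":[-1.0,18,4],"turn":-4.5},
    {"offset":[-1.1,20.2,4.5],"turn":-4.5},
    {"offset":[-1.1,20.2,4.5],"turn":-4.5},
    {"offset":[-1.1,20.2,4.5],"turn":-4.5}
  ]
}}

```text
t: 11.55
eef_pos: [0.4502, -0.1396, 0.3581]
ee_rot: [-3.141, 0.001, -0.062]
force: [0.2, 0.2, -3.4]
width: 0.012
```

```bash
cat > look.py <<'E'
from h import *
import sys
n=sys.argv[1]; s=get_state(); print(s["eef_pos"],np.degrees(s["ee_rot"]),s["width"],s["force"])
o=[]
for c in ["wrist","side"]:
    f=grab_frame(c); np.savez(f"{n}{c}.npz",**f); im=f["frame"]
    if c=="side": im=cv2.resize(im[130:290,300:480],None,fx=2.5,fy=2.5)
    else: im=cv2.resize(im,None,fx=.625,fy=1)[:, :] if 0 else cv2.resize(im[:, 100:540],(440,400))
    o.append(im)
h=400; cv2.imwrite(f"pics/{n}.png",cv2.resize(np.hstack([cv2.resize(i,(int(i.shape[1]*h/i.shape[0]),h)) for i in o]),None,fx=.9,fy=.9))
E
python3 look.py p1
```

```text
[ 0.45018782 -0.13955154  0.35806936] [-1.79990209e+02  6.77815697e-02 -3.57233806e+00] 0.012036808230207391 [ 0.2186774   0.15003158 -3.37696522]
```

View pics/p1.png

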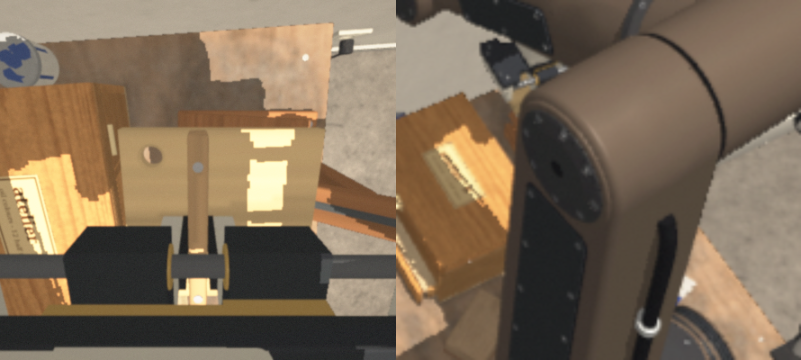

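The wrist picture shows the board held square above the face, with one hole at about (152,155) and the mast at right. The arm blocks the side view. I'll lower with a soft grip so the uphill edge touches the face and the board pivots.

```bash
cat > bp.py <<'E'
from h import *
E=easel((.449,-.1685))
def board(f,prior):
    """prior: 4x4 rough board pose; plane of its front (z=12 mm), returns tilt and pose in face frame"""
    P=cloud(f); B=(P-prior[:3,3])@prior[:3,:3]
    m=(B[...,0]>-.002)&(B[...,0]<.064)&(B[...,1]>-.06)&(B[...,1]<.06)&(abs(B[...,2]-.012)<.012)&(f["range_z"]>0)
    q=P[m]; c=np.median(q,0)
    for it in range(6):
        c=q.mean(0); n=np.linalg.svd(q-c,full_matrices=False)[2][2]; n*=np.sign(n[2]); d=(P[m]-c)@n; q=P[m][abs(d)<.003]
    return c,n,m.sum(),len(q),P,m
def report(f,prior):
    c,n,a,b,P,m=board(f,prior); nf=E[:3,:3].T@n; cf=toface(c,E)*1000
    print("n in face",nf.round(3),"angle to face deg",np.degrees(np.arccos(nf[2])).round(1),"x-tilt",np.degrees(np.arctan2(nf[0],nf[2])).round(1),"pts",a,b)
    # uphill edge: points on the plane
    d=(P-c)@n; Q=toface(P,E)*1000; on=(abs(d)<.003)&(abs(Q[...,1])<64)&(f["range_z"]>0)&(Q[...,2]>-5)&(np.linalg.norm(P-c,axis=-1)<.12)
    k=Q[on]; print("edge x/z uphill",np.percentile(k[:,0],99).round(1),"y range",np.percentile(k[:,1],[1,99]).round(1),"z at uphill edge",np.median(k[k[:,0]>np.percentile(k[:,0],97)][:,2]).round(1))
    return c,n
E
python3 - <<'E'
from bp import *
f=dict(np.load("p1wrist.npz")); s=get_state()
th=0; yaw=-93.6
pr=np.eye(4); pr[:3,:3]=R.from_euler('z',yaw,degrees=True).as_matrix(); pr[:3,3]=s["eef_pos"]-[0,0,.2015]+pr[:3,0]*.015
c,n=report(f,pr); print("world n",n,"c",c, "prior origin",pr[:3,3], "c in prior",(c-pr[:3,3])@pr[:3,:3])
E
```

```text
n in face [0.62  0.    0.785] angle to face deg 38.3 x-tilt 38.3 pts 11055 11055
edge x/z uphill 128.5 y range [-14.3  62.3] z at uphill edge -1.3
world n [-6.13783303e-05 -5.56370910e-03  9.99984521e-01] c [ 0.47786982 -0.18710222  0.16698992] prior origin [ 0.44960767 -0.153813    0.15714802] c in prior [0.03144894 0.03029663 0.0098419 ]
```

Emit:
{"name": "send_rows", "arguments": {
  "motion": [
    {"offset":[0,-0.15,1],"turn":0},
    {"offset":[0,-0.15,2],"turn":0},
    {"offset":[0,-0.15,2.6],"turn":0},
    {"offset":[0,-0.15,3],"turn":0},
    {"offset":[0,-0.15,3.4],"turn":0},
    {"offset":[0,-0.15,3.8],"turn":0},
    {"offset":[0,-0.15,3.8],"turn":0}
  ],
  "hand": -1,
  "squeeze": 6
}}

```text
t: 12.35
eef_pos: [0.4508, -0.1369, 0.3205]
ee_rot: [-3.14, -0.001, -0.061]
force: [-0.6, 10.3, 0.5]
width: 0.013
```

```bash
cat > chk.py <<'E'
from bp import *
import sys
th=float(sys.argv[1]); f=grab_frame("wrist"); np.savez("last.npz",**f); cv2.imwrite("pics/last.png",f["frame"]); s=get_state(); print(s["eef_pos"],s["width"],s["force"])
M=(R.from_euler('z',-93.6,degrees=True)*R.from_euler('y',-th,degrees=True)).as_matrix()
U=E@np.array([.064,0,0,1]); pr=np.eye(4); pr[:3,:3]=M; pr[:3,3]=U[:3]-M[:,0]*.065
report(f,pr)
E
python3 chk.py 6
```

```text
[ 0.45076372 -0.1369145   0.32068875] 0.013231685621217506 [-0.81505664  9.358856    2.19988158]
n in face [ 0.527 -0.002  0.85 ] angle to face deg 31.8 x-tilt 31.8 pts 11559 11558
edge x/z uphill 88.4 y range [-48.7  62.9] z at uphill edge -1.4
```

Emit:
{"name": "send_rows", "arguments": {
  "motion": [
    {"offset":[0,0,0.3],"turn":0},
    {"offset":[0,0,0.6],"turn":0},
    {"offset":[0,0,0.9],"turn":0},
    {"offset":[0,0,1.2],"turn":0},
    {"offset":[0,0,1.5],"turn":0},
    {"offset":[0,0,1.5],"turn":0}
  ],
  "hand": -1,
  "squeeze": 4
}}

```text
t: 13.0
eef_pos: [0.4505, -0.1378, 0.3056]
ee_rot: [-3.141, -0.0, -0.061]
force: [0.5, 3.8, -1.5]
width: 0.0155
```

```bash
python3 chk.py 14
```

```text
[ 0.45049316 -0.13782239  0.30578827] 0.015704159521348206 [ 0.72257473  2.81440152 -0.94400197]
n in face [0.349 0.001 0.937] angle to face deg 20.4 x-tilt 20.4 pts 12443 12337
edge x/z uphill 102.6 y range [-50.5  62.7] z at uphill edge -1.2
```

Emit:
{"name": "send_rows", "arguments": {
  "motion": [
    {"offset":[0,0,0.3],"turn":0},
    {"offset":[0,0,0.6],"turn":0},
    {"offset":[0,0,0.9],"turn":0},
    {"offset":[0,0,1.2],"turn":0},
    {"offset":[0,0,1.2],"turn":0}
  ],
  "hand": -1,
  "squeeze": 4
}}

```text
t: 13.55
eef_pos: [0.4501, -0.1382, 0.2933]
ee_rot: [3.141, 0.001, -0.061]
force: [0.9, 1.6, -1.0]
width: 0.0167
```

```bash
python3 chk.py 25; python3 -c "
import cv2;a=cv2.imread('pics/last.png')[60:320,140:500];cv2.imwrite('pics/last2.png',cv2.resize(a,None,fx=2,fy=2))"
```

```text
[ 0.45013822 -0.13815716  0.29356592] 0.017181504963038725 [-0.4827752  -0.138314   -1.22887994]
n in face [0.199 0.001 0.98 ] angle to face deg 11.5 x-tilt 11.5 pts 12878 12747
edge x/z uphill 67.7 y range [-51.8  62.3] z at uphill edge 10.8
```

View pics/last2.png

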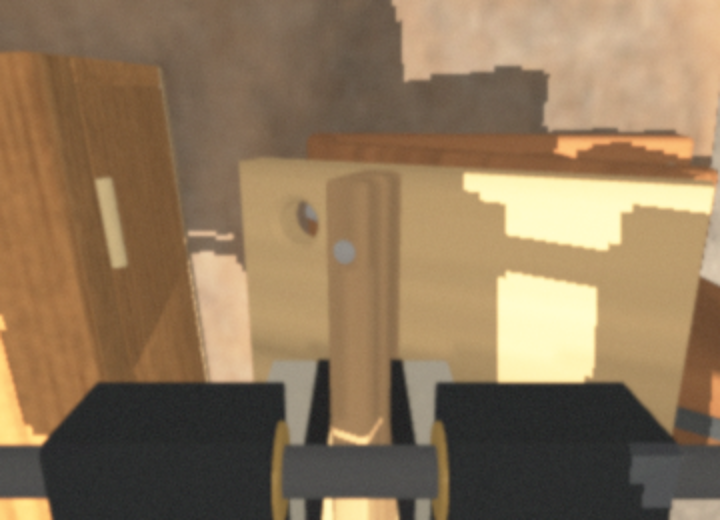

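The picture shows the board tilted to within 11.5 degrees of the face, with the pin visible inside the near hole at (307,213). I'll ease 1.5 mm downhill and lower further.

Emit:
{"name": "send_rows", "arguments": {
  "motion": [
    {"offset":[0,-0.15,0],"turn":0},
    {"offset":[0,-0.15,0.3],"turn":0},
    {"offset":[0,-0.15,0.6],"turn":0},
    {"offset":[0,-0.15,0.8],"turn":0},
    {"offset":[0,-0.15,0.8],"turn":0}
  ],
  "hand": -1,
  "squeeze": 4
}}

```text
t: 14.1
eef_pos: [0.4505, -0.1365, 0.2856]
ee_rot: [3.142, 0.0, -0.061]
force: [0.5, -0.1, -1.5]
width: 0.0173
```

```bash
python3 chk.py 30
```

```text
[ 0.45043478 -0.13646541  0.28572097] 0.017669711704436934 [ 0.70787053  0.34454681 -1.43104094]
n in face [ 0.123 -0.     0.992] angle to face deg 7.1 x-tilt 7.1 pts 13103 12973
edge x/z uphill 63.5 y range [-14.7  62.6] z at uphill edge 10.9
```

Emit:
{"name": "send_rows", "arguments": {
  "motion": [
    {"offset":[0,0.05,0.3],"turn":0},
    {"offset":[0,0.1,0.6],"turn":0},
    {"offset":[0,0.1,0.9],"turn":0},
    {"offset":[0,0.1,1.1],"turn":0},
    {"offset":[0,0.1,1.1],"turn":0}
  ],
  "hand": -1,
  "squeeze": 4
}}

```text
t: 14.65
eef_pos: [0.451, -0.1385, 0.2769]
ee_rot: [3.139, -0.002, -0.059]
force: [-4.4, -6.9, 20.0]
width: 0.0183
```

```bash
python3 chk.py 36
```

```text
[ 0.45095001 -0.13855933  0.27694288] 0.018806133406193908 [-4.91840219 -7.10580064 19.06789759]
n in face [0.009 0.001 1.   ] angle to face deg 0.5 x-tilt 0.5 pts 12882 12695
edge x/z uphill 63.0 y range [-17.1  63.4] z at uphill edge 10.8
```

Emit:
{"name": "send_rows", "arguments": {
  "motion": [
    {"offset":[0,0,-0.2],"turn":0},
    {"offset":[0,0,-0.4],"turn":0},
    {"offset":[0,0,-0.6],"turn":0},
    {"offset":[0,0,-1.2],"turn":0},
    {"offset":[0,0,-2],"turn":0},
    {"offset":[0,0,-4],"turn":0},
    {"offset":[0,0,-7],"turn":0},
    {"offset":[0,0,-7],"turn":0}
  ],
  "hand": -0.3
}}

```text
t: 15.5
eef_pos: [0.4517, -0.1375, 0.349]
ee_rot: [3.142, -0.007, -0.06]
force: [0.8, -0.2, 0.5]
width: 0.0303
```

```bash
python3 chk.py 38; python3 -c "
import cv2;a=cv2.imread('pics/last.png')[60:320,140:500];cv2.imwrite('pics/last3.png',cv2.resize(a,None,fx=1.6,fy=1.6))"
```

```text
[ 0.45101945 -0.13740476  0.3471992 ] 0.030614468193884622 [-0.95784737  0.38317244 -1.78782623]
n in face [0.001 0.001 1.   ] angle to face deg 0.1 x-tilt 0.0 pts 8536 8527
edge x/z uphill 63.6 y range [-56.   63.1] z at uphill edge 10.5
```

View pics/last3.png

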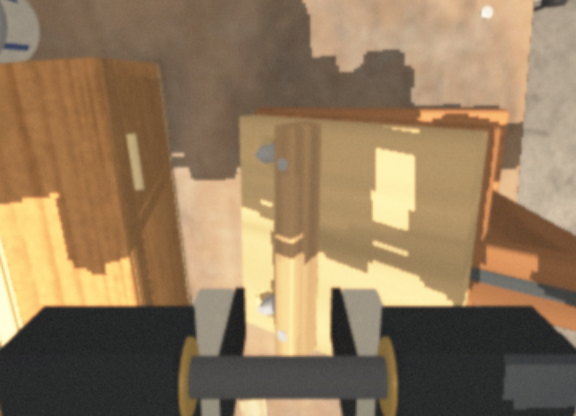

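The picture shows the board flush, with both pins standing in their holes at (265,153) and (266,303). Now for the panel.

```bash
cat > pn.py <<'E'
from h import *
import sys
def panel(f,show=True):
    P=cloud(f); hsv=cv2.cvtColor(f["frame"],cv2.COLOR_BGR2HSV)
    m=(abs(P[...,0]-.36)<.075)&(abs(P[...,1]-.277)<.085)&(P[...,2]>.011)&(P[...,2]<.027)&(f["range_z"]>0)
    n,l,st,ce=cv2.connectedComponentsWithStats(m.astype(np.uint8)); k=1+st[1:,4].argmax(); q=P[l==k]
    c,s,a=cv2.minAreaRect((q[:,:2]*1000).astype(np.float32)); print("panel",np.round(c,1),np.round(s,1),round(a,1),len(q),np.median(q[:,2]))
f=dict(np.load("top0.npz")) if sys.argv[1]=="top" else grab_frame("wrist")
panel(f); print(get_state()["eef_pos"])
E
python3 pn.py top; python3 - <<'E'
from h import *
plan((.44,.03,.42,-40),(.37,.25,.38,-88))
E
```

```text
panel [356.6 277.8] [100.5  64.2] 83.9 802 0.019052905042590385
[ 0.45101945 -0.13740476  0.3471992 ]
offset [-2.11, -16.64, -7.28] turn 36.5 rows>= 5
offset [-19.5, -12.35, 4.0] turn 48 rows>= 6
```

Emit:
{"name": "send_rows", "arguments": {
  "motion": [
    {"offset":[-0.5,-3,-4],"turn":8},
    {"offset":[-2.1,-16.6,-7.3],"turn":36.5},
    {"offset":[-2.1,-16.6,-7.3],"turn":36.5},
    {"offset":[-2.1,-16.6,-7.3],"turn":36.5},
    {"offset":[-2.1,-16.6,-7.3],"turn":36.5},
    {"offset":[-2.1,-16.6,-7.3],"turn":36.5},
    {"offset":[-2.1,-16.6,-7.3],"turn":36.5}
  ],
  "hand": 1
}}

```text
t: 16.25
eef_pos: [0.4392, 0.0297, 0.4175]
ee_rot: [3.141, 0.0, -0.694]
force: [-0.3, -0.5, -0.9]
width: 0.0812
```

Emit:
{"name": "send_rows", "arguments": {
  "motion": [
    {"offset":[-21.5,-14.0,4],"turn":54},
    {"offset":[-21.5,-14.0,4],"turn":54},
    {"offset":[-21.5,-14.0,4],"turn":54},
    {"offset":[-21.5,-14.0,4],"turn":54},
    {"offset":[-21.5,-14.0,4],"turn":54},
    {"offset":[-21.5,-14.0,4],"turn":54},
    {"offset":[-21.5,-14.0,4],"turn":54},
    {"offset":[-21.5,-14.0,4],"turn":54}
  ]
}}

```text
t: 17.05
eef_pos: [0.3646, 0.2752, 0.3768]
ee_rot: [3.141, -0.002, -1.641]
force: [-0.7, 0.0, -0.3]
width: 0.0874
```

```bash
python3 pn.py wrist; python3 - <<'E'
from h import *
print(np.degrees(get_state()["ee_rot"])); plan((.357,.278,.25,-96.1),(.357,.278,.186,-96.1))
E
```

```text
panel [359.6 276.9] [100.4  64. ] 83.9 4610 0.01750536930838037
[0.36487888 0.27447697 0.37711909]
[ 1.79950673e+02 -9.70316267e-02 -9.39227106e+01]
offset [-0.3, 0.81, 12.71] turn 2.2 rows>= 3
offset [0.0, -0.0, 6.4] turn -0.0 rows>= 2
```

Emit:
{"name": "send_rows", "arguments": {
  "motion": [
    {"offset":[-0.2,0.6,5],"turn":2.2},
    {"offset":[-0.2,0.6,10],"turn":2.2},
    {"offset":[-0.2,0.6,14],"turn":2.2},
    {"offset":[-0.2,0.6,17],"turn":2.2},
    {"offset":[-0.2,0.6,19.1],"turn":2.2},
    {"offset":[-0.2,0.6,19.1],"turn":2.2},
    {"offset":[-0.2,0.6,19.1],"turn":2.2}
  ]
}}

```text
t: 17.8
eef_pos: [0.3595, 0.2766, 0.1872]
ee_rot: [3.141, -0.001, -1.677]
force: [1.1, 0.0, -0.6]
width: 0.088
```

Emit:
{"name": "send_rows", "arguments": {
  "motion": [
    {"offset":[0,0,0],"turn":0},
    {"offset":[0,0,0],"turn":0},
    {"offset":[0,0,0],"turn":0},
    {"offset":[0,0,0],"turn":0},
    {"offset":[0,0,0],"turn":0},
    {"offset":[0,0,0],"turn":0}
  ],
  "hand": -1,
  "squeeze": 15
}}

```text
t: 18.4
eef_pos: [0.359, 0.2776, 0.1876]
ee_rot: [-3.141, 0.001, -1.678]
force: [-2.0, -1.0, 8.7]
width: 0.0639
```

```bash
python3 - <<'E'
from h import *
s=get_state(); print(s["eef_pos"])
plan((.40,.22,.40,-95),(.46,-.03,.42,-94),(.448,-.185,.385,-93.6))
E
```

```text
[0.35898685 0.27762873 0.18762509]
offset [5.29, -4.69, -21.24] turn -1.1 rows>= 5
offset [24.38, -8.16, -2.0] turn -1 rows>= 6
offset [15.55, 0.12, 3.5] turn -0.4 rows>= 4
```

Emit:
{"name": "send_rows", "arguments": {
  "motion": [
    {"offset":[0,0,-4],"turn":0},
    {"offset":[0.5,-0.5,-8],"turn":0},
    {"offset":[2,-2,-12],"turn":0},
    {"offset":[4,-3.5,-16],"turn":-1},
    {"offset":[5.3,-4.7,-20],"turn":-1.1},
    {"offset":[5.3,-4.7,-21.2],"turn":-1.1},
    {"offset":[5.3,-4.7,-21.2],"turn":-1.1}
  ]
}}

```text
t: 19.1
eef_pos: [0.4001, 0.2194, 0.4007]
ee_rot: [-3.139, 0.004, -1.66]
force: [-0.9, -0.6, -2.8]
width: 0.0637
```

Emit:
{"name": "send_rows", "arguments": {
  "motion": [
    {"offset":[4.5,-1.5,-0.5],"turn":-0.5},
    {"offset":[9,-3,-1],"turn":-1},
    {"offset":[13.5,-4.5,-1.5],"turn":-1},
    {"offset":[18,-6,-2],"turn":-1},
    {"offset":[22,-7.5,-2],"turn":-1},
    {"offset":[24.4,-8.2,-2],"turn":-1},
    {"offset":[24.4,-8.2,-2],"turn":-1}
  ]
}}

```text
t: 19.8
eef_pos: [0.4597, -0.0326, 0.4165]
ee_rot: [3.138, -0.001, -1.645]
force: [-0.5, 0.7, -2.2]
width: 0.0637
```

Emit:
{"name": "send_rows", "arguments": {
  "motion": [
    {"offset":[4,0,1],"turn":-0.4},
    {"offset":[8,0,2],"turn":-0.4},
    {"offset":[12,0.1,3],"turn":-0.4},
    {"offset":[14.5,0.1,3.5],"turn":-0.4},
    {"offset":[15.5,0.1,3.5],"turn":-0.4},
    {"offset":[15.5,0.1,3.5],"turn":-0.4}
  ]
}}

```text
t: 20.4
eef_pos: [0.4477, -0.1854, 0.3825]
ee_rot: [3.139, 0.0, -1.636]
force: [0.9, 0.6, -1.3]
width: 0.0639
```

```bash
python3 - <<'E'
from h import *
E=easel((.449,-.1685)); s=get_state(); print(s["eef_pos"],np.degrees(s["ee_rot"]),s["width"])
f=grab_frame("wrist"); cv2.imwrite("pics/w5.png",f["frame"]); P=cloud(f); Q=toface(P,E)*1000
M=R.from_euler('z',s["ee_rot"][2]).as_matrix(); B=(P-s["eef_pos"])@M*1000 # tool yaw axes: x uphill
m=(abs(B[...,0])<60)&(abs(B[...,1])<36)&(B[...,2]<-150)&(B[...,2]>-200)&(f["range_z"]>0); q=B[m]
c=q.mean(0); n=np.linalg.svd(q-c,full_matrices=False)[2][2]; n*=np.sign(n[2]); print("panel pts",m.sum(),np.percentile(q,[1,50,99],axis=0).round(1),"n",n.round(3))
plan((.448,-.185,.385,-93.6))
E
```

```text
[ 0.44771509 -0.18535808  0.38247547] [ 1.79852453e+02  7.32667043e-03 -9.37587836e+01] 0.0638934079603128
panel pts 16966 [[ -47.   -32.3 -181.6]
 [  15.4   -0.  -170.2]
 [  51.    32.5 -154.8]] n [0.019 0.003 1.   ]
offset [0.02, -0.01, -0.21] turn -0.1 rows>= 1
```

Emit:
{"name": "send_rows", "arguments": {
  "motion": [
    {"offset":[0,0,1.2],"turn":0},
    {"offset":[0,0,2.4],"turn":0},
    {"offset":[0,0,3.2],"turn":0},
    {"offset":[0,0,3.8],"turn":0},
    {"offset":[0,0,4.3],"turn":0},
    {"offset":[0,0,4.8],"turn":0},
    {"offset":[0,0,4.8],"turn":0}
  ],
  "hand": -1,
  "squeeze": 5
}}

```text
t: 21.15
eef_pos: [0.4477, -0.1852, 0.3353]
ee_rot: [3.141, 0.0, -1.635]
force: [0.4, -0.1, -1.9]
width: 0.064
```

```bash
cat > pc.py <<'E'
from h import *
E=easel((.449,-.1685)); s=get_state(); print(s["eef_pos"].round(4),s["width"].round(4),s["force"].round(1))
f=grab_frame("wrist"); cv2.imwrite("pics/last.png",f["frame"]); np.savez("last.npz",**f); P=cloud(f); Q=toface(P,E)*1000; hsv=cv2.cvtColor(f["frame"],cv2.COLOR_BGR2HSV)
B=(P-s["eef_pos"])@R.from_euler('z',s["ee_rot"][2]).as_matrix()*1000
m=(abs(B[...,0])<60)&(abs(B[...,1])<30)&(Q[...,2]>16)&(Q[...,0]<98)&(B[...,2]<-120)&(f["range_z"]>0)&(hsv[...,1]<80)&(hsv[...,2]>60)
q=Q[m]; c=np.median(q,0)
for it in range(8):
    n=np.linalg.svd(q-q.mean(0),full_matrices=False)[2][2]; n*=np.sign(n[2]); d=(Q[m]-q.mean(0))@n; q=Q[m][abs(d)<max(2.5,8*.7**it)]
print("pts",m.sum(),len(q),"angle x",np.degrees(np.arctan2(n[0],n[2])).round(1),"y",np.degrees(np.arctan2(n[1],n[2])).round(1),"face-frame range",np.percentile(q,[1,50,99],axis=0).round(1).tolist())
rc=cv2.minAreaRect(q[:,:2].astype(np.float32)); print("rect",np.round(rc[0],1),np.round(rc[1],1),round(rc[2],1))
E
python3 pc.py
```

```text
Traceback (most recent call last):
  File "pc.py", line 2, in <module>
    E=easel((.449,-.1685)); s=get_state(); print(s["eef_pos"].round(4),s["width"].round(4),s["force"].round(1))
                                                                       ^^^^^^^^^^^^^^^^
AttributeError: 'float' object has no attribute 'round'
```

```bash
sed -i 's/s\["width"\].round(4)/s["width"]/' pc.py; python3 pc.py
```

```text
[ 0.4477 -0.1852  0.3353] 0.06398793533351788 [ 0.4 -0.1 -1.9]
pts 13439 13439 angle x 37.9 y 0.1 face-frame range [[22.2, -29.7, 20.3], [69.5, -0.0, 40.9], [96.1, 29.2, 77.8]]
rect [58.8 -0.2] [60.  78.6] 89.9
```

View pics/last.png

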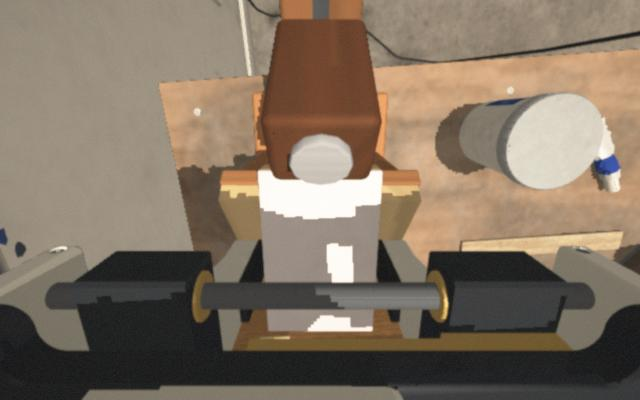

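The panel is level over the board. Its uphill end overhangs the board's top edge (row 180) over the mast, and the clamp is at (320,120). No contact yet, so I'll continue down.

Emit:
{"name": "send_rows", "arguments": {
  "motion": [
    {"offset":[0,0,0.4],"turn":0},
    {"offset":[0,0,0.8],"turn":0},
    {"offset":[0.1,0,1.2],"turn":0},
    {"offset":[0.1,0,1.6],"turn":0},
    {"offset":[0.1,0,1.6],"turn":0}
  ],
  "hand": -1,
  "squeeze": 4
}}

```text
t: 21.7
eef_pos: [0.4477, -0.1863, 0.3193]
ee_rot: [3.141, -0.0, -1.635]
force: [-0.2, -0.7, -0.4]
width: 0.0638
```

```bash
sed -i 's/Q\[...,0\]<98/Q[...,0]<120/' pc.py; python3 pc.py
```

```text
[ 0.4477 -0.1863  0.3193] 0.06379581534627725 [-0.2 -0.7 -0.4]
pts 10187 10187 angle x 22.9 y 0.1 face-frame range [[5.2, -29.6, 19.1], [63.5, 0.1, 30.7], [90.8, 29.3, 55.3]]
rect [49.6 -0.1] [60.  92.8] 89.9
```

Emit:
{"name": "send_rows", "arguments": {
  "motion": [
    {"offset":[0.05,0,0.3],"turn":0},
    {"offset":[0.1,0,0.6],"turn":0},
    {"offset":[0.1,0,0.8],"turn":0},
    {"offset":[0.1,0,0.8],"turn":0}
  ]
}}

```text
t: 22.15
eef_pos: [0.4477, -0.1873, 0.3116]
ee_rot: [3.141, -0.0, -1.635]
force: [-0.0, 0.3, -1.0]
width: 0.0641
```

```bash
python3 pc.py
```

```text
[ 0.4477 -0.1873  0.3116] 0.06409304851641369 [-0.   0.3 -1. ]
pts 8087 8061 angle x 4.8 y 0.1 face-frame range [[21.5, -29.6, 25.5], [65.9, -0.2, 28.9], [92.9, 29.3, 32.7]]
rect [56.7 -0.1] [60.  74.3] 90.0
```

Emit:
{"name": "send_rows", "arguments": {
  "motion": [
    {"offset":[0,0,0.15],"turn":0},
    {"offset":[0,0,0.3],"turn":0},
    {"offset":[0,0,0.3],"turn":0}
  ]
}}

```text
t: 22.5
eef_pos: [0.4477, -0.1874, 0.3089]
ee_rot: [-3.142, -0.0, -1.635]
force: [-0.4, 0.6, 0.3]
width: 0.0639
```

```bash
python3 pc.py
```

```text
[ 0.4477 -0.1874  0.3089] 0.06393983116918511 [-0.4  0.6  0.3]
pts 7622 7493 angle x 0.3 y 0.1 face-frame range [[15.6, -29.5, 26.8], [65.9, -0.1, 29.0], [91.6, 29.3, 29.7]]
rect [53.1 -0.1] [60.  79.4] 89.9
```

Emit:
{"name": "send_rows", "arguments": {
  "motion": [
    {"offset":[0,0,0],"turn":0},
    {"offset":[0,0,0],"turn":0},
    {"offset":[0,0,0],"turn":0},
    {"offset":[0,0,-3],"turn":0},
    {"offset":[0,0,-7],"turn":0},
    {"offset":[0,0,-11],"turn":0},
    {"offset":[0,0,-13],"turn":0},
    {"offset":[0,0,-13],"turn":0}
  ],
  "hand": 0.9
}}

```text
t: 23.35
eef_pos: [0.4483, -0.1875, 0.4424]
ee_rot: [-3.135, -0.0, -1.635]
force: [-0.2, 0.5, -0.2]
width: 0.0828
```

```bash
python3 - <<'E'
from h import *
E=easel((.449,-.1685)); s=get_state(); print(s["eef_pos"],s["width"])
f=grab_frame("wrist"); cv2.imwrite("pics/w7.png",f["frame"][60:340,120:520]); P=cloud(f); Q=toface(P,E)*1000
m=(abs(Q[...,2]-29.5)<4)&(abs(Q[...,1])<45)&(Q[...,0]>-5)&(Q[...,0]<110); q=Q[m]
rc=cv2.minAreaRect(q[:,:2].astype(np.float32)); n=np.linalg.svd(q-q.mean(0),full_matrices=False)[2][2]; print(len(q),"panel",np.percentile(q,[1,50,99],axis=0).round(1).tolist(),np.round(rc[:2],1),rc[2],n.round(3))
L=Q[(Q[...,2]>32)&(Q[...,2]<40)&(Q[...,0]<0)&(Q[...,0]>-30)&(abs(Q[...,1])<60)]; print("ledge",np.percentile(L,[2,50,98],axis=0).round(1).tolist() if len(L) else None)
c=Q[(Q[...,2]>15)&(Q[...,2]<66)&(abs(Q[...,1])<22)&(Q[...,0]>120)&(Q[...,0]<190)]; print("clamp",len(c),np.percentile(c,[2,50,98],axis=0).round(1).tolist())
c=c[(c[:,2]>25)&(c[:,2]<45)]; print("rear",np.median(c,0))
E
```

```text
[ 0.44833698 -0.18745178  0.44236154] 0.08277648025608382
3870 panel [[-3.6, -30.5, 26.4], [53.8, 0.7, 29.1], [89.7, 31.8, 30.1]] [[43.   0.6]
 [64.  95.8]] 89.85115051269531 [0.005 0.001 1.   ]
ledge [[-19.8, -57.3, 32.1], [-12.8, 0.6, 34.9], [-9.9, 57.6, 35.9]]
clamp 3520 [[144.3, -15.1, 16.7], [165.4, 0.3, 51.9], [166.7, 15.0, 61.5]]
rear [165.9819423   -0.2974554   35.55821239]
```

View pics/w7.png

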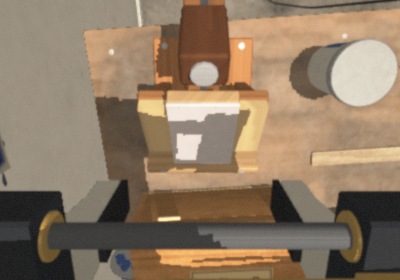

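The picture shows the panel centred, white side out, with its lower end on the ledge at about row 165 and the clamp above it at (205,50). Now I'll grip the clamp and slide it down.

```bash
python3 - <<'E'
from h import *
plan((.4435,-.2593,.45,-93.6),(.4435,-.2593,.392,-93.6))
E
```

```text
offset [7.22, -0.03, -0.98] turn -0.1 rows>= 2
offset [0.0, -0.0, 5.8] turn -0.0 rows>= 2
```

Emit:
{"name": "send_rows", "arguments": {
  "motion": [
    {"offset":[3.5,0,-1],"turn":0},
    {"offset":[7.2,0,-1],"turn":0},
    {"offset":[7.2,0,-1],"turn":0},
    {"offset":[7.2,0,2],"turn":0},
    {"offset":[7.2,0,4.8],"turn":0},
    {"offset":[7.2,0,4.8],"turn":0}
  ]
}}

```text
t: 24.0
eef_pos: [0.4416, -0.2585, 0.3863]
ee_rot: [3.133, 0.002, -1.636]
force: [0.2, 0.2, 0.4]
width: 0.0831
```

Emit:
{"name": "send_rows", "arguments": {
  "motion": [
    {"offset":[0,0,0],"turn":0},
    {"offset":[0,0,0],"turn":0},
    {"offset":[0,0,0],"turn":0},
    {"offset":[0,0,0],"turn":0},
    {"offset":[0,0,0],"turn":0},
    {"offset":[0,0,0],"turn":0},
    {"offset":[0,0,0],"turn":0},
    {"offset":[0,0,0],"turn":0}
  ],
  "hand": -1,
  "squeeze": 15
}}

```text
t: 24.8
eef_pos: [0.4428, -0.2591, 0.3909]
ee_rot: [3.141, 0.0, -1.635]
force: [-1.5, 1.3, 2.3]
width: 0.0317
```

Emit:
{"name": "send_rows", "arguments": {
  "motion": [
    {"offset":[-0.4,0,0.31],"turn":0},
    {"offset":[-0.8,0,0.62],"turn":0},
    {"offset":[-1.2,0,0.94],"turn":0},
    {"offset":[-1.6,0,1.25],"turn":0},
    {"offset":[-2.0,0,1.56],"turn":0},
    {"offset":[-2.4,0,1.87],"turn":0},
    {"offset":[-2.8,0,2.19],"turn":0},
    {"offset":[-2.8,0,2.19],"turn":0}
  ]
}}

```text
t: 25.6
eef_pos: [0.4447, -0.2303, 0.3682]
ee_rot: [3.141, 0.001, -1.635]
force: [-2.9, 3.5, 2.5]
width: 0.0314
```

```bash
cat > fin.py <<'E'
from h import *
E=easel((.449,-.1685)); s=get_state(); print(s["eef_pos"],s["width"],s["force"])
f=grab_frame("wrist"); cv2.imwrite("pics/fin.png",f["frame"][60:340,120:520]); P=cloud(f); Q=toface(P,E)*1000
c=Q[(Q[...,2]>20)&(Q[...,2]<45)&(abs(Q[...,1])<12)&(Q[...,0]>105)&(Q[...,0]<190)]; print("clamp rear",len(c),np.median(c,0).round(1),"edge",(np.median(c,0)[0]-26).round(1))
m=(abs(Q[...,2]-29.5)<4)&(abs(Q[...,1])<45)&(Q[...,0]>-5)&(Q[...,0]<90); q=Q[m]
if len(q)>50: print(len(q),"panel",np.percentile(q,[1,50,99],axis=0).round(1).tolist(),cv2.minAreaRect(q[:,:2].astype(np.float32)),np.linalg.svd(q-q.mean(0),full_matrices=False)[2][2].round(3))
E
python3 fin.py
```

```text
[ 0.44474234 -0.23025547  0.36823664] 0.0314374449126017 [-2.90791865  3.52023554  2.52931757]
clamp rear 1741 [ 1.291e+02 -1.000e-01  3.330e+01] edge 103.1
```

Emit:
{"name": "send_rows", "arguments": {
  "motion": [
    {"offset":[-0.3,0,0.23],"turn":0},
    {"offset":[-0.6,0,0.47],"turn":0},
    {"offset":[-0.85,0,0.66],"turn":0},
    {"offset":[-0.95,0,0.74],"turn":0},
    {"offset":[-0.95,0,0.74],"turn":0}
  ]
}}

```text
t: 26.15
eef_pos: [0.4453, -0.2211, 0.3611]
ee_rot: [3.141, 0.0, -1.635]
force: [-4.0, 2.7, 4.6]
width: 0.0318
```

```bash
python3 fin.py
```

```text
[ 0.44532566 -0.22110766  0.3611405 ] 0.031789815580425394 [-4.02059871  2.70128238  4.58515624]
clamp rear 1733 [ 1.175e+02 -1.000e-01  3.330e+01] edge 91.5
120 panel [[15.1, -31.4, 25.7], [89.0, -19.6, 26.8], [90.0, 31.5, 29.5]] ((51.778682708740234, 0.06472206115722656), (76.46739196777344, 63.26707077026367), 0.04346904903650284) [0.036 0.001 0.999]
```

Edge reads 91.5 mm. I'll push another 1.5 mm to be sure it bears, and watch the force.

Emit:
{"name": "send_rows", "arguments": {
  "motion": [
    {"offset":[-0.06,0,0.05],"turn":0},
    {"offset":[-0.12,0,0.09],"turn":0},
    {"offset":[-0.12,0,0.09],"turn":0}
  ]
}}

```text
t: 26.5
eef_pos: [0.4454, -0.2201, 0.3603]
ee_rot: [3.141, 0.0, -1.635]
force: [-3.1, 3.0, 5.5]
width: 0.0321
```

```bash
python3 fin.py
```

```text
[ 0.44538899 -0.22005962  0.36034537] 0.032065199952947175 [-3.13789778  2.98458307  5.52519065]
clamp rear 1748 [ 1.163e+02 -1.000e-01  3.330e+01] edge 90.3
161 panel [[13.7, -31.1, 25.7], [89.0, 19.5, 27.2], [89.9, 32.1, 29.4]] ((51.871360778808594, 0.29361534118652344), (76.54894256591797, 63.57225799560547), 0.4427286982536316) [0.029 0.001 1.   ]
```

Emit:
{"name": "send_rows", "arguments": {
  "motion": [
    {"offset":[-0.06,0,0.05],"turn":0},
    {"offset":[-0.12,0,0.09],"turn":0},
    {"offset":[-0.12,0,0.09],"turn":0}
  ]
}}

```text
t: 26.85
eef_pos: [0.4454, -0.2191, 0.3597]
ee_rot: [3.141, -0.0, -1.635]
force: [-4.8, 0.8, 7.1]
width: 0.032
```

```bash
python3 fin.py
```

```text
[ 0.44544412 -0.21911155  0.35972866] 0.03195285269785415 [-4.77016421  0.79962242  7.05586002]
clamp rear 1741 [ 1.153e+02 -1.000e-01  3.340e+01] edge 89.3
201 panel [[13.2, -31.0, 25.6], [89.1, 19.4, 27.4], [90.0, 32.0, 29.3]] ((51.13851547241211, 0.4755516052246094), (77.82693481445312, 63.30696105957031), 0.21717603504657745) [ 0.026 -0.     1.   ]
```

Emit:
{"name": "send_rows", "arguments": {
  "motion": [
    {"offset":[0,0,0],"turn":0},
    {"offset":[0,0,0],"turn":0},
    {"offset":[0,0,0],"turn":0},
    {"offset":[0,0,0],"turn":0},
    {"offset":[0,0,-3],"turn":0},
    {"offset":[0,0,-7],"turn":0},
    {"offset":[0,0,-11],"turn":0},
    {"offset":[0,0,-11],"turn":0}
  ],
  "hand": 0.6
}}

```text
t: 27.7
eef_pos: [0.4467, -0.2198, 0.4755]
ee_rot: [-3.132, -0.002, -1.635]
force: [0.1, -0.3, -1.1]
width: 0.0702
```

```bash
python3 fin.py; python3 - <<'E'
from h import *
E=easel((.449,-.1685)); f=grab_frame("wrist"); Q=toface(cloud(f),E)*1000
b=Q[(abs(Q[...,2]-11.5)<4)&(abs(Q[...,1])>38)&(abs(Q[...,1])<62)&(Q[...,0]>0)&(Q[...,0]<62)]; n=np.linalg.svd(b-b.mean(0),full_matrices=False)[2][2]; print("board front z",np.median(b[:,2]),n.round(3),len(b))
t=grab_frame("top"); P=cloud(t); P0=cloud(dict(np.load("top0.npz")))
for nm,(r0,r1,c0,c1),z in [("tin",(155,195,175,210),.065),("pot",(150,178,315,345),.045)]:
    for p in (P0,P):
        q=p[r0:r1,c0:c1].reshape(-1,3); q=q[(q[:,2]>z)&(q[:,2]<z+.03)]; print(nm,len(q),np.median(q,0).round(3))
E
```

```text
[ 0.44674158 -0.21980625  0.47547091] 0.07021410518856969 [ 0.14894195 -0.25533681 -1.06308743]
clamp rear 556 [115.2   0.3  32.8] edge 89.2
1778 panel [[-3.5, -30.8, 26.3], [36.2, 2.1, 29.2], [89.6, 32.1, 30.0]] ((42.5641975402832, 0.6150054931640625), (63.93161392211914, 95.07127380371094), 89.76606750488281) [0.006 0.001 1.   ]
board front z 11.22225694614264 [0.002 0.001 1.   ] 1166
tin 641 [0.547 0.422 0.074]
tin 647 [0.547 0.422 0.074]
pot 248 [0.574 0.038 0.051]
pot 245 [0.574 0.038 0.051]
```

View pics/fin.png

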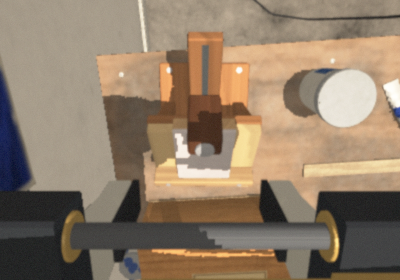

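```bash
python3 -c "
from station import *
print(job_done())"
```

```text
the job is handed in; nothing more can be done
None
```

The easel is set up and the job was handed in at about 28 s of the 66 s allowed. `job_done()` gives no verdict, so what follows rests on my own last measurements.

I first pushed the clamp up about 16 mm, because it would have fouled the gripper body. I then pivoted the backboard on its uphill edge down over both pins, laid the panel on the ledge the same way, and slid the clamp down until the tool force rose.

| Item | Last reading | Allowed |
|---|---|---|
| Backboard angle to the face | about 0.1° | 2.3° (0.04 rad) |
| Backboard height off the face | about -0.8 mm (front face at 11.2 mm, nominal 12 mm) | ±3 mm |
| Panel angle to the backboard | about 0.3° | 3.4° (0.06 rad) |
| Panel off centre | 0.6 mm | ±15 mm |
| Panel top edge | about 90 mm up the backboard (91 mm nominal) | – |
| Clamp edge | about 89 mm up the backboard (91 mm nominal) | 86 to 95.5 mm |

- **Pins and white side:** the pictures show both pins standing in their holes and the panel white side out.
- **Ledge contact:** I did not measure the panel's lower edge against the ledge directly. I inferred it from the top edge and the picture.
- **Bystanders:** the tin and pot have not moved, and the arm was clear of everything at the end.
- **Disagreements:** lengths along the slope read about 1 mm short of nominal, which is within the 2 mm calibration. The top and wrist cameras differed by about 1.5 mm on the easel's sideways position, so I used a value between them.

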